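Trip and reset the stop station of a radio repair bench

TASK

Test the bench's stop station by pressing and pushing: press its winged mushroom button in until it stays down by itself when you let go, then push one of its wings round clockwise (seen from above) until the button pops back up, and let it turn back. Last, press the round re-arm push button at the other end of the same box fully in once the mushroom is up, and let go. The box stands loose: do not lift it, shove it along or tip it, and leave the other things on the bench where they are.

Things in the scene. Friction and masses are not known exactly. Their poses are not given: they have to be found in the camera images.
- station: The stop station: grey steel box on rubber feet, 120 (its x) x 220 (its y) x 70 mm high, about 2.2 kg, loose on the table. Origin: centre of its underside, z up. On its flat top: the mushroom stop centred at (0, -55) mm, the re-arm button at (0, 60) mm, and a tiny fixed pilot lamp (10 mm across, 6 mm high) at (-35, 25) mm that is not a button.
- stop_top (a point): Centre of the flat top of the mushroom's black head, 47 mm above the box top when up; turns and sinks with the head; z up, x along the wings. The head is a dome 48 mm across, its underside 22 mm above the box top (flat part of its top 24 mm across), on a 19 mm stem in a steel collar 40 mm across, 9 mm high.
- stop_wing (a point): Middle of one wing (at the head's -x side), 37 mm from the head's axis, 31 mm above the box top when up; moves with the head. The two wings are the ends of one straight bar through the dome: 96 mm tip to tip, 12 mm thick, 16 mm high, 23 to 39 mm above the box top when up. Beside each wing, beyond the dome, there is free space down to the box top.
- stop_press (a joint): How far the mushroom is pressed down, m: 0 up, 0.011 hard stop. The spring resists with 4 N at the top and about 9 N at the bottom. It clicks in at about 0.009 and then rests at about 0.0085 by itself; it comes back up to 0 only after a twist. If let go sooner it springs back.
- stop_twist (a joint): Turn of the mushroom head, rad, clockwise seen from above: 0 at rest (wings along the box's x), 1.0 hard stop. A spring turns it back (about 0.05 N m at 0.8 rad). At about 0.7 the latch lets go and the head pops up; let go, it turns back to 0.
- rearm_top (a point): Centre of the top of the re-arm push button, a grey cylinder 28 mm across in a low steel ring 44 mm across, on the end of the box away from the mushroom; its top is 21 mm above the box's top when out.
- rearm (a joint): How far the re-arm button is pressed, m: 0 out, 0.005 fully in (about 5 N); it springs back.
- mic: Bystander, loose, to be left alone: hand microphone lying flat, black plastic, 62 x 85 x 30 mm; origin at its underside.
- driver: Bystander, loose, to be left alone: screwdriver lying flat; origin at its underside.
- spool: Bystander, loose, to be left alone: flanged aluminium spool standing up, 60 mm across, 46 mm high; origin at its underside.
- screwjar: Bystander, loose, to be left alone: glass jar with steel cap, 56 mm across, 65 mm high; origin at its underside.
- radio: Bystander, loose, to be left alone: radio set without its cover, circuit board showing, about 0.21 x 0.20 x 0.058 m; origin at its underside.
- meter: Bystander, loose, to be left alone: hand multimeter lying flat, 170 x 85 x 42 mm; origin at its underside.
- mug: Bystander, loose, to be left alone: white mug, 80 mm across, 90 mm high; origin at its underside.

How it is judged:
By the outcome, as a careful person would: the job done as asked, in the order asked, and still so for the second after the job is handed in, with the robot touching nothing.
It also fails if it takes over 48 s, if anything falls off the work surface, if the arm or the gripper's body presses on something with over 40 N, if the wrist force passes 120 N, or if a joint passes its speed limit or range.

ROBOT

A 6-joint arm with a two-finger parallel gripper is mounted at the origin on the work surface. World frame = base frame: x ahead of the robot, y to its left, z up, the work surface at z = 0. Lengths are in mm, angles in rad, forces in N, time in s.
With the tool pointing down it reaches from about 275 to 825 mm from the base axis. Payload 4.9 kg.
Tool frame: the origin (TCP) lies midway between the tips of the shut fingers; the grasp point (between the pads) lies 19 mm behind it; z points along the fingers, y is the line along which they close (so a half turn about z gives the same grasp; the last joint's range is limited). The gripper opens to 85 mm and grips with 20 to 120 N. Pads are 22 mm wide; open, the fingers measure 114 mm over their backs; the gripper's body (76 mm by 85 mm) begins 54 mm behind the grasp point. The pads swing forward as they close: fully open they stand 13 mm farther back than shut.
Start: joints at [-1.346, 0.326, -0.193, 1.052, 0, 1.437], TCP at [193.146, -514.989, 231.281] pointing down, gripper open.
Joint ranges: [-2.65, 2.65], [-0.97, 1.79], [-1.3, 1.35], [-1.93, 2.1], [-1.47, 1.37], [-3.14, 3.14]. Speed limits (rad/s): [2.57, 2.57, 3.14, 3.14, 3.14, 3.14].

INTERFACE

Orientations are given as a rotation vector (axis times angle).
In Python, from plant import env, eyes, close_job gives the robot as it stands (env), with the cameras (eyes) and the job as plain functions.
- The arm moves only by the tool tcp_steps, called by a JSON object that holds its "name" and its "arguments", one argument or row to a line. Schema: {"type":"object","properties":{"ticks":{"type":"object","properties":{"deltas":{"type":"array","items":{"type":"array","items":{"type":"number"},"minItems":6,"maxItems":6},"minItems":1,"maxItems":10}},"additionalProperties":false,"required":["deltas"]},"aperture":{"type":"number"},"only":{"type":"string"},"quiet":{"type":"boolean"},"lines":{"type":"string"}},"required":["ticks"],"additionalProperties":false}. ticks is an object whose key "deltas" holds a list of rows, 1 to 10 of them, each of 6 numbers: dx, dy, dz in mm, then a rotation vector rx, ry, rz in rad; each row shifts and turns the commanded pose from where the row before left it, along the tool's axes as they then stand; what a row does not reach is not made up. A row lasts 1/8 s, in which the tool goes at most 62.5 mm and 0.188 rad, less where a joint would pass 70% of its speed; a pose out of reach is approached as far as the arm can. aperture is the opening from 0.0 (shut) to 1.0 (fully open), set as the call begins (left out keeps the last). The fingers move at their own pace and stop on an object; the grip force is fixed at half the most. Time passes only in rows, so rows that do not move let the fingers close. The tool returns the time, the measured TCP pose, the force, the opening and the grip force at its end. only (a regular expression) keeps the lines of the reply that match it, lines (a string "A,B") keeps lines A to B, and quiet returns only ok. Input that does not fit is refused with a message, and nothing moves.
- env.observe(): the state, without advancing time (a new reading comes with each control period).
- eyes.snapshot(name): name is "side" or "top"; returns a dict with "pixels" (480x640x3 uint8, blue, green, red), "fovy" (degrees; the focal length in pixels is half the picture's height over the tangent of half this angle, whatever the lens; pixels are square), "cx", "cy" (the principal point, pixels), "rvec" (rotation vector, rad) and "tvec" (3), from world to camera coordinates, as OpenCV has them. Camera axes: x right, y down, z forward; pixel columns grow to the right and rows downward; lengths in mm; the calibration is good to about 2 mm. A picture is of the moment at which its call begins. There is no depth.
- close_job(): hands the job in; it is judged then, once.
The state is a dict: "t": time; "qpos": joint angles; "qvel": joint speeds; "tau": joint torques, N m; "position": TCP position; "ee_rot": TCP orientation; "force": force on the tool from outside, world axes, zero at the start; "torque": the same for the moment, N m; "gripper_width": opening from 0.0 (shut) to 1.0 (fully open); "gripper_force": force on a finger pad.
Only numpy, scipy, OpenCV 4.12 (cv2) and the standard library are available. Lean on these libraries where they do the work, as an engineer would, in place of code of your own. Each camera call takes 0.05 s, during which the arm holds its last target. There are 200 camera calls.

## Working session

There is one attempt and no reset: what is moved stays moved. The work goes in short steps, Python scripts to look and compute and a tool call to move; the robot and the scene stay as the last step left them, time stands still between calls to the robot, and variables do not carry over. Pictures are saved under pics/ and viewed, at most 10 in all, crops included, and the job is handed in when it is done.

```bash
ls; mkdir -p pics
```

Create h.py:
```python
import numpy as np,cv2
from plant import env, eyes, close_job
def snap(n,f=None):
    s=eyes.snapshot(n)
    if f: cv2.imwrite('pics/'+f,s['pixels'])
    return s
def cam(s):
    f=240/np.tan(np.radians(s['fovy'])/2); K=np.array([[f,0,s['cx']],[0,f,s['cy']],[0,0,1]])
    R=cv2.Rodrigues(np.array(s['rvec'],float))[0]; return K,R,np.array(s['tvec'],float).ravel()
def ray(s,u,v):
    K,R,t=cam(s); return -R.T@t, R.T@np.linalg.solve(K,[u,v,1.])
def onz(s,u,v,z):
    c,d=ray(s,u,v); return c+d*(z-c[2])/d[2]
def tri(s1,p1,s2,p2):
    A=[];b=[]
    for s,p in((s1,p1),(s2,p2)):
        c,d=ray(s,*p); d=d/np.linalg.norm(d); P=np.eye(3)-np.outer(d,d); A.append(P);b.append(P@c)
    return np.linalg.lstsq(np.vstack(A),np.hstack(b),rcond=None)[0]
def proj(s,P):
    K,R,t=cam(s); q=K@(R@np.array(P,float)+t); return q[:2]/q[2]
```

Run:
```python
from h import *
import pickle
for n in('side','top'):
    s=snap(n,n+'0.png'); pickle.dump(s,open(n+'0.pkl','wb')); print(n,s['fovy'],ray(s,320,240))
print(env.observe())
```

```text
pics
plant.py
side 48.403004539547695 (array([-172.80694573, 1069.28669125,  868.41208489]), array([ 0.47585224, -0.72389359, -0.49966253]))
top 56.193004506751464 (array([ 358.52481248,   -9.5236278 , 1221.21553398]), array([ 0.1959241 , -0.0180611 , -0.98049877]))
{'t': 0.1, 'qpos': array([-1.34617696e+00,  3.26890459e-01, -1.93458622e-01,  1.05201516e+00,
        2.93525006e-06,  1.43660082e+00]), 'qvel': array([ 0.00054809, -0.00212045,  0.00074582, -0.00043919, -0.00142462,
        0.00018785]), 'tau': array([ 9.67959204e-04, -4.44237792e+01,  2.63038945e+01,  7.89872312e-03,
       -8.47773163e-05, -5.15434394e-06]), 'position': array([ 193.03888809, -514.46113963,  230.57846529]), 'ee_rot': array([-3.08962755e+00, -5.60326853e-01,  1.06653888e-04]), 'force': array([ 0.36998488,  0.02383112, -0.54021133]), 'torque': array([ 0.03127973, -0.08184404,  0.03622796]), 'gripper_force': 0.0, 'gripper_width': 1.0035845641641468}
```

View pics/top0.png

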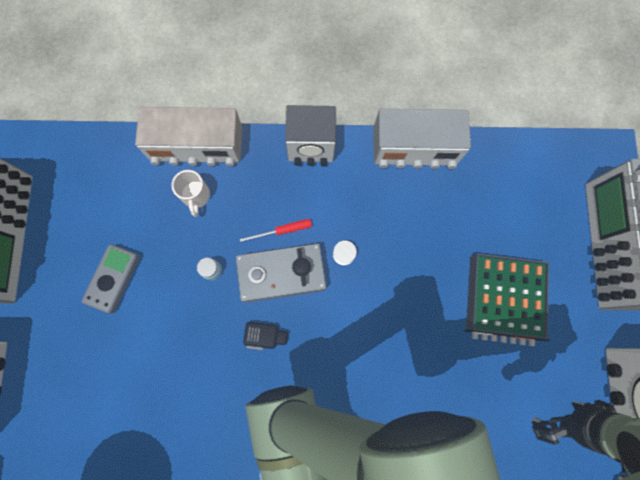

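View pics/side0.png

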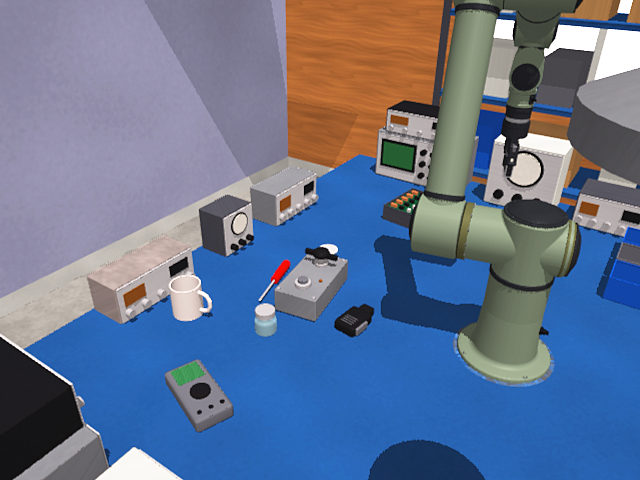

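The top view shows the station with the mushroom near px (303,267), re-arm button (257,274), lamp (273,286), and the spool close by at (344,252). In the side view the mushroom is at (321,255) and the re-arm button at (303,282). I'll zoom in on both.

Run:
```python
from h import *
import pickle
T=pickle.load(open('top0.pkl','rb'));S=pickle.load(open('side0.pkl','rb'))
a=cv2.resize(T['pixels'][225:325,225:365],None,fx=5.6,fy=5.6,interpolation=cv2.INTER_CUBIC)[:290*2]
b=cv2.resize(S['pixels'][235:325,260:365],None,fx=6,fy=6,interpolation=cv2.INTER_CUBIC)
cv2.imwrite('pics/tz.png',a);cv2.imwrite('pics/sz.png',b)
```

```text
(no output)
```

View pics/tz.png

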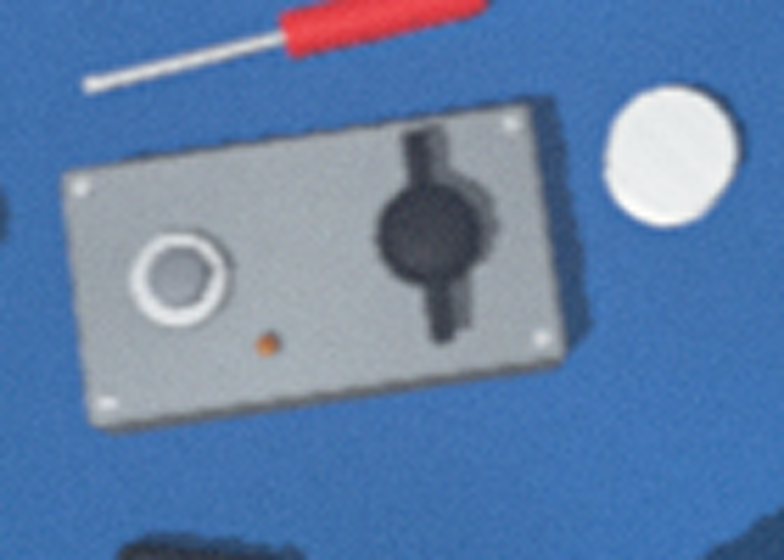

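View pics/sz.png

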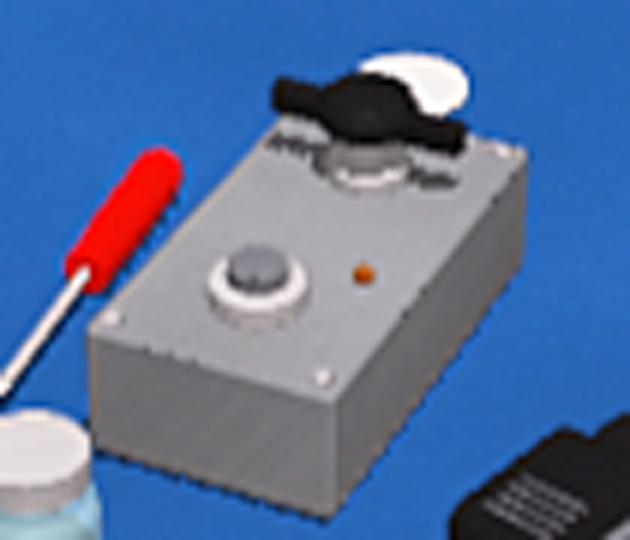

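Create m.py:
```python
from h import *
import pickle
T=pickle.load(open('top0.pkl','rb'));S=pickle.load(open('side0.pkl','rb'))
tp=lambda u,v:((u+.5)/5.6-.5+225,(v+.5)/5.6-.5+225)
sp=lambda u,v:((u+.5)/6-.5+260,(v+.5)/6-.5+235)
D={'c++':((63,175),(90,330)),'c-+':((93,428),(333,400)),'c--':((565,358),(527,152)),
's++':((80,187),(113,318)),'s-+':((107,403),(322,377)),'s--':((543,338),(503,150)),'lamp':((267,343),(363,273)),'rearm':((178,274),(257,262)),
'wing+tip':((422,132),(282,97)),'wing-tip':((442,335),(458,135))}
if __name__=='__main__':
    for k,(a,b) in D.items(): print(k,tri(T,tp(*a),S,sp(*b)).round(1))
    for n,z in(('4corners',70),):
        C=[onz(T,*tp(*p),z) for p in((63,175),(527,103),(565,358),(93,428))]
        c=np.mean(C,0); y=C[0]+C[3]-C[1]-C[2]; yaw=np.arctan2(-y[0],y[1])
        print('centre',c.round(1),'yaw',yaw, [np.linalg.norm(C[i]-C[i-1]).round(1) for i in range(4)])
        C3=[onz(S,*sp(*p),z) for p in((90,330),(333,400),(527,152))]
        c2=(C3[0]+C3[2])/2; y=C3[1]-C3[2]; print('side centre',c2.round(1),np.arctan2(-y[0],y[1]))
        R=np.array([[np.cos(yaw),-np.sin(yaw)],[np.sin(yaw),np.cos(yaw)]])
        c=(c+c2)/2
        for m,q in(('stop',(0,-55)),('rearm',(0,60)),('w-',(-37,-55)),('w+',(37,-55))): print(m,(c[:2]+R@q).round(1))
    print('rearm z91',onz(T,*tp(178,274),91),onz(S,*sp(257,262),91))
    # red/blk/white masks for neighbours
    print('spool',onz(T,*tp(672,155),46),'driver tip/handle',onz(T,*tp(90,86),10),onz(T,*tp(485,0),10),onz(T,*tp(290,35),10))
```

```bash
python3 m.py
```

```text
c++ [544.7 187.5  65.8]
c-+ [429.3 169.1  66.1]
c-- [464.1 -45.3  65.7]
s++ [538.7 178.9  69.5]
s-+ [440.  162.5  69.6]
s-- [472.2 -35.3  69.1]
lamp [467.8  90.4  71.3]
rearm [496.8 130.   87.8]
wing+tip [561.4  20.4  94.9]
wing-tip [469.6  10.3 101.4]
centre [503.7  70.3  70. ] yaw 0.16411383859561646 [np.float64(117.4), np.float64(217.3), np.float64(119.8), np.float64(216.6)]
side centre [501.6  76.8  70. ] 0.16158484587049518
stop [511.6  19.3]
rearm [492.9 132.8]
w- [475.1  13.3]
w+ [548.1  25.3]
rearm z91 [496.04395528 129.42060408  91.        ] [494.54834769 134.0502626   91.        ]
spool [561.01170206 -96.72875104  46.        ] driver tip/handle [597.86641541 185.75979087  10.        ] [643.69695766  -7.09078214  10.        ] [624.72685972  88.63043812  10.        ]
```

Create go.py:
```python
import sys
from h import *
def state():
    o=env.observe(); R=cv2.Rodrigues(np.array(o['ee_rot']))[0]; return o,np.array(o['position']),R
def delta(target,yawx):
    """tool-frame shift to target (current axes) and rz to put tool x at world yaw yawx"""
    o,p,R=state(); c,s=np.cos(yawx),np.sin(yawx)
    Rt=np.array([[c,s,0],[s,-c,0],[0,0,-1.]])
    return R.T@(np.array(target)-p), cv2.Rodrigues(R.T@Rt)[0].ravel()
if __name__=='__main__':
    t=list(map(float,sys.argv[1:4])); y=float(sys.argv[4])
    o,p,R=state(); d,r=delta(t,y); print('t',o['t'],'p',p.round(1),'q6',o['qpos'][5].round(2),'F',o['force'].round(1),'yaw',np.arctan2(R[1,0],R[0,0]).round(3)); print('d',d.round(1),'r',r.round(3))
```

```bash
python3 go.py 513.5 17 180 0.163;python3 go.py 513.5 17 180 3.305
```

```text
t 0.1 p [ 193.  -514.5  230.6] q6 1.44 F [ 0.4  0.  -0.5] yaw 0.359
d [ 486.7 -385.    51.3] r [-0.002 -0.     0.196]
t 0.1 p [ 193.  -514.5  230.6] q6 1.44 F [ 0.4  0.  -0.5] yaw 0.359
d [ 486.7 -385.    51.3] r [ 0.000e+00 -2.000e-03 -2.946e+00]
```

{"name": "tcp_steps", "arguments": {
  "ticks": {"deltas": [[30,-24,0,0,0,0],[45,-35,0,0,0,0],[45,-35,0,0,0,0],[45,-35,0,0,0,0],[45,-35,0,0,0,0],[45,-35,0,0,0,0],[45,-35,0,0,0,0],[45,-35,0,0,0,0],[40,-32,0,0,0,0],[30,-24,0,0,0,0]]},
  "aperture": 0.0
}}

```text
t: 1.35
position: [468.1, -62.9, 231.0]
ee_rot: [-3.09, -0.563, 0.0]
force: [-0.1, 0.2, 0.2]
gripper_width: 0.004
gripper_force: 0.0
```

```bash
python3 go.py 513.5 17 150 0.163
```

```text
t 1.35 p [468.1 -62.9 231. ] q6 2.49 F [-0.1  0.2  0.2] yaw 0.36
d [ 70.6 -58.7  81. ] r [-0.     0.     0.197]
```

{"name": "tcp_steps", "arguments": {
  "ticks": {"deltas": [[40,-33,0,0,0,0],[30,-25,40,0,0,0],[0,0,0,0,0,-0.18],[0,0,0,0,0,-0.18],[0,0,0,0,0,-0.18],[0,0,0,0,0,-0.18],[0,0,0,0,0,-0.18],[0,0,0,0,0,-0.18],[0,0,0,0,0,-0.18],[0,0,0,0,0,-0.18]]}
}}

```text
t: 2.6
position: [512.4, 14.0, 190.9]
ee_rot: [-1.947, -2.465, 0.001]
force: [0.3, 0.1, -0.1]
gripper_width: 0.003
gripper_force: 0.0
```

{"name": "tcp_steps", "arguments": {
  "ticks": {"deltas": [[0,0,0,0,0,-0.18],[0,0,0,0,0,-0.18],[0,0,0,0,0,-0.18],[0,0,0,0,0,-0.18],[0,0,0,0,0,-0.18],[0,0,0,0,0,-0.18],[0,0,0,0,0,-0.18],[0,0,0,0,0,-0.18],[0,0,0,0,0,-0.065],[0,0,0,0,0,0]]}
}}

```text
t: 3.85
position: [512.4, 14.0, 190.9]
ee_rot: [0.253, -3.131, -0.0]
force: [-0.8, 0.2, -0.1]
gripper_width: -0.003
gripper_force: 0.0
```

```bash
python3 go.py 513.5 17 125 3.305
python3 -c "
from h import *
a=cv2.resize(snap('top')['pixels'][205:325,225:365],None,fx=5,fy=5,interpolation=2)
b=cv2.resize(snap('side')['pixels'][205:325,260:350],None,fx=5,fy=5,interpolation=2)
cv2.imwrite('pics/a1.png',np.hstack([a[:,320:650],b]))"
```

```text
t 3.85 p [512.4  14.  190.9] q6 -0.28 F [-0.8  0.2 -0.1] yaw -2.98
d [-1.6  2.8 65.9] r [ 0.    -0.001 -0.002]
```

View pics/a1.png

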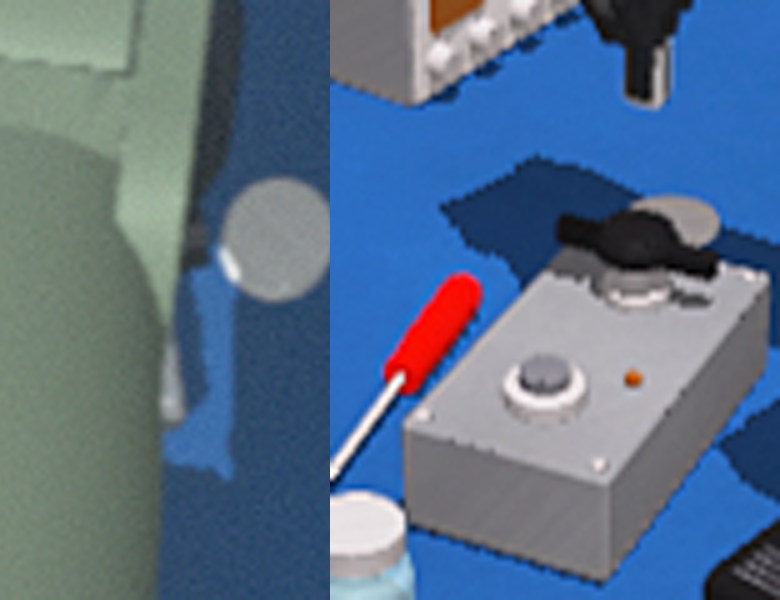

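The side crop shows the shut fingers above the mushroom: finger tip near crop (646,103), head top near (636,217). The arm hides the station in the top view. Comparing the projected TCP with the tip pixel gives me the side camera's bias.

```bash
python3 -c "
from h import *
S=snap('side')
print('tcp pred',proj(S,[512.4,14,190.9]),'seen',(646-330)/5+260,103/5+205)
for z in (117,):print('head pred',proj(S,[513.5,17,z]),'seen',(636-330)/5+260,217/5+205)
c=[504,71.5]
print([proj(S,[544.7,187.5,70]),proj(S,[513.5,17,101])])
print('px/mm', proj(S,[523.5,17,117])-proj(S,[513.5,17,117]),proj(S,[513.5,27,117])-proj(S,[513.5,17,117]))
"
```

```text
tcp pred [322.90370029 224.43433956] seen 323.2 225.6
head pred [321.5138232  248.49418082] seen 321.2 248.4
[array([274.61983778, 288.25294513]), array([321.42425629, 253.4770748 ])]
px/mm [-3.02747122 -1.07521334] [-2.03124331  1.53994051]
```

{"name": "tcp_steps", "arguments": {
  "ticks": {"deltas": [[-1,3,30,0,0,0],[0,0,30,0,0,0],[0,0,3,0,0,0],[0,0,0,0,0,0]]}
}}

```text
t: 4.5
position: [513.5, 17.0, 128.8]
ee_rot: [-0.254, 3.131, -0.0]
force: [0.7, 0.7, -0.0]
gripper_width: 0.001
gripper_force: 0.0
```

{"name": "tcp_steps", "arguments": {
  "ticks": {"deltas": [[0,0,8,0,0,0],[0,0,3,0,0,0],[0,0,3,0,0,0],[0,0,0,0,0,0]]}
}}

```text
t: 5.0
position: [513.6, 17.0, 114.7]
ee_rot: [-0.254, 3.13, -0.0]
force: [-0.7, -0.2, 3.8]
gripper_width: 0.002
gripper_force: 2.1
```

{"name": "tcp_steps", "arguments": {
  "ticks": {"deltas": [[0,0,3,0,0,0],[0,0,2,0,0,0],[0,0,0,0,0,0]]}
}}

```text
t: 5.38
position: [513.7, 17.0, 109.9]
ee_rot: [-0.254, 3.13, -0.0]
force: [-1.2, -0.8, 5.3]
gripper_width: 0.005
gripper_force: 2.7
```

{"name": "tcp_steps", "arguments": {
  "ticks": {"deltas": [[0,0,1.5,0,0,0],[0,0,1,0,0,0],[0,0,0,0,0,0]]}
}}

```text
t: 5.75
position: [513.7, 17.0, 107.5]
ee_rot: [-0.254, 3.13, -0.0]
force: [-1.2, -0.4, 7.1]
gripper_width: -0.004
gripper_force: 3.4
```

{"name": "tcp_steps", "arguments": {
  "ticks": {"deltas": [[0,0,1,0,0,0],[0,0,0.5,0,0,0],[0,0,0,0,0,0]]}
}}

```text
t: 6.12
position: [513.7, 17.0, 106.1]
ee_rot: [-0.254, 3.13, -0.0]
force: [-2.0, 0.4, 8.2]
gripper_width: 0.002
gripper_force: 3.7
```

{"name": "tcp_steps", "arguments": {
  "ticks": {"deltas": [[0,0,0.5,0,0,0],[0,0,0,0,0,0]]}
}}

```text
t: 6.38
position: [513.8, 17.0, 106.0]
ee_rot: [-0.254, 3.13, -0.001]
force: [-2.2, -0.8, 10.1]
gripper_width: -0.004
gripper_force: 5.0
```

{"name": "tcp_steps", "arguments": {
  "ticks": {"deltas": [[0,0,-5,0,0,0],[0,0,-25,0,0,0],[0,0,-25,0,0,0],[0,0,0,0,0,0]]}
}}

```text
t: 6.88
position: [514.7, 16.9, 161.3]
ee_rot: [-0.254, 3.128, -0.001]
force: [0.7, 0.3, 0.5]
gripper_width: -0.001
gripper_force: 0.0
```

```bash
python3 go.py 477 -20.4 82 3.305
python3 -c "
from h import *
b=cv2.resize(snap('side')['pixels'][205:325,260:360],None,fx=5,fy=5,interpolation=2)
cv2.imwrite('pics/a2.png',b)"
```

```text
t 6.875 p [514.7  16.9 161.3] q6 -0.27 F [0.7 0.3 0.5] yaw -2.979
d [ 43.6 -30.7  79.2] r [-0.001  0.004 -0.001]
```

View pics/a2.png

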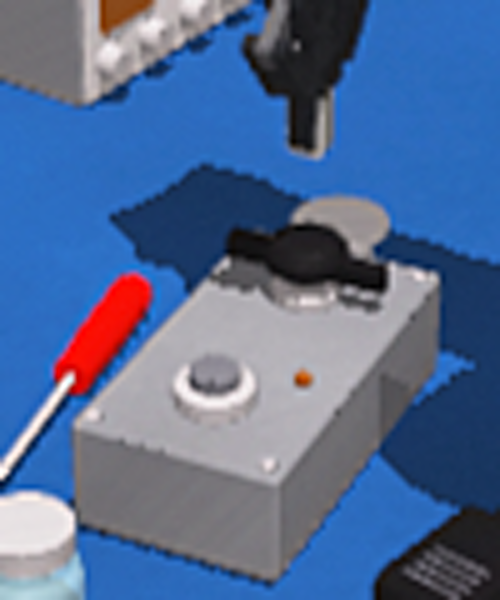

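The head sits about 10 crop px (2 image px) lower than before and stays down, so it is latched. The box hasn't moved. Next I'll go down beside the -x wing on its -y side.

{"name": "tcp_steps", "arguments": {
  "ticks": {"deltas": [[20,-15,0,0,0,0],[23.5,-15.5,0,0,0,0],[0,0,20,0,0,0],[0,0,30,0,0,0],[0,0,20,0,0,0],[0,0,9,0,0,0],[0,0,2,0,0,0],[0,0,0,0,0,0]]}
}}

```text
t: 7.92
position: [475.6, -20.1, 79.0]
ee_rot: [-0.255, 3.131, -0.0]
force: [-0.6, 0.3, -0.6]
gripper_width: 0.001
gripper_force: 0.0
```

```bash
python3 go.py 477 -20.4 80 3.305
```

```text
t 7.925 p [475.6 -20.1  79. ] q6 -0.36 F [-0.6  0.3 -0.6] yaw -2.979
d [-1.4 -0.5 -1. ] r [-0.     0.    -0.001]
```

{"name": "tcp_steps", "arguments": {
  "ticks": {"deltas": [[-1,5,0,0,0,0],[0,3,0,0,0,0],[0,1,0,0,0,0],[0,0,0,0,0,0]]}
}}

```text
t: 8.43
position: [474.9, -10.9, 78.9]
ee_rot: [-0.255, 3.131, -0.0]
force: [-0.4, -0.4, -0.5]
gripper_width: -0.001
gripper_force: 0.0
```

{"name": "tcp_steps", "arguments": {
  "ticks": {"deltas": [[2.6,6.7,0,0,0,0.15],[2.6,6.7,0,0,0,0.15],[0,0,0,0,0,0]]}
}}

```text
t: 8.8
position: [468.4, 1.9, 78.8]
ee_rot: [-0.213, -3.134, 0.0]
force: [0.1, -0.2, 0.2]
gripper_width: -0.002
gripper_force: 0.1
```

```bash
python3 go.py 513.5 17 80 3.305
```

```text
t 8.8 p [468.4   1.9  78.8] q6 -0.02 F [ 0.1 -0.2  0.2] yaw 3.006
d [-42.7  21.   -1.2] r [-0.    -0.    -0.299]
```

{"name": "tcp_steps", "arguments": {
  "ticks": {"deltas": [[2.6,6.6,0,0,0,0.15],[2.6,6.6,0,0,0,0.15],[0,0,0,0,0,0]]}
}}

```text
t: 9.18
position: [466.1, 15.8, 78.8]
ee_rot: [-0.676, -3.068, 0.0]
force: [-1.0, -0.7, -0.0]
gripper_width: 0.002
gripper_force: 0.3
```

```bash
python3 go.py 513.5 17 80 3.305
python3 -c "
from h import *
b=cv2.resize(snap('side')['pixels'][205:325,260:360],None,fx=5,fy=5,interpolation=2)
cv2.imwrite('pics/a3.png',b)"
```

```text
t 9.175 p [466.1  15.8  78.8] q6 0.31 F [-1.  -0.7 -0. ] yaw 2.708
d [-42.5  21.   -1.3] r [-0.    -0.    -0.597]
```

View pics/a3.png

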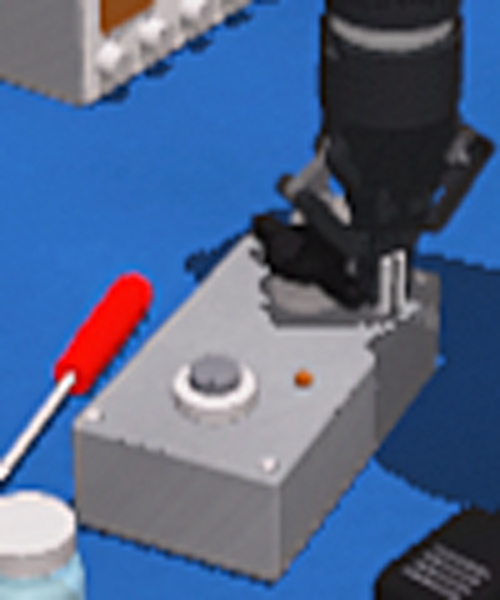

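The picture shows the wings turned with the finger behind the near one (crop ~(375,285)). The box is unmoved and the head still down, so I'll keep turning.

{"name": "tcp_steps", "arguments": {
  "ticks": {"deltas": [[2.6,6.6,0,0,0,0.15],[1.9,4.4,0,0,0,0.1],[0,0,0,0,0,0]]}
}}

```text
t: 9.6
position: [467.4, 27.4, 78.7]
ee_rot: [-1.054, -2.959, 0.0]
force: [-1.5, -0.3, -0.0]
gripper_width: -0.003
gripper_force: 0.5
```

{"name": "tcp_steps", "arguments": {
  "ticks": {"deltas": [[0.9,2.2,0,0,0,0.05],[0,0,0,0,0,0]]}
}}

```text
t: 9.85
position: [468.0, 29.7, 78.7]
ee_rot: [-1.128, -2.932, 0.0]
force: [-1.6, -0.9, 0.7]
gripper_width: 0.001
gripper_force: 0.6
```

```bash
python3 go.py 513.5 17 80 3.305
python3 -c "
from h import *
b=cv2.resize(snap('side')['pixels'][205:325,260:360],None,fx=5,fy=5,interpolation=2)
cv2.imwrite('pics/a4.png',b)"
```

```text
t 9.85 p [468.   29.7  78.7] q6 0.64 F [-1.6 -0.9  0.7] yaw 2.407
d [-42.3  21.1  -1.3] r [-0.    -0.001 -0.898]
```

View pics/a4.png

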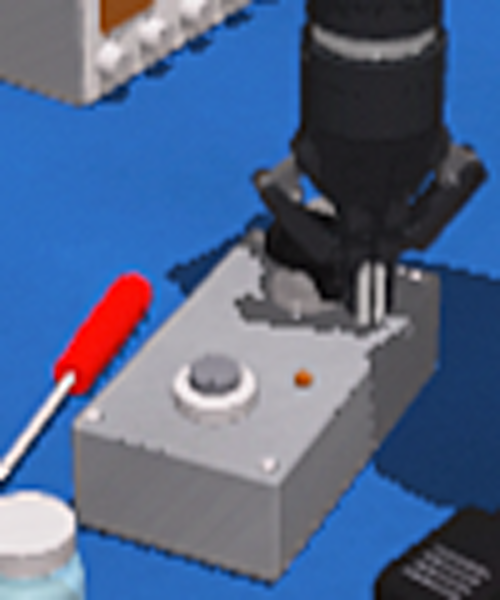

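The collar and stem now show at crop (295,290), so the head seems to have popped up. I'll add a small margin, then back off the way I came and lift.

{"name": "tcp_steps", "arguments": {
  "ticks": {"deltas": [[0.7,1.7,0,0,0,0.04],[0,0,0,0,0,0]]}
}}

```text
t: 10.15
position: [468.6, 31.5, 78.7]
ee_rot: [-1.188, -2.908, 0.0]
force: [-2.6, -0.3, 0.6]
gripper_width: 0.002
gripper_force: 0.6
```

{"name": "tcp_steps", "arguments": {
  "ticks": {"deltas": [[-1.6,-7,0,0,0,-0.15],[-1.6,-7,0,0,0,-0.15],[-1.6,-7,0,0,0,-0.15],[-1.6,-7,0,0,0,-0.15],[-1.6,-7,0,0,0,-0.15],[-1.6,-7,0,0,0,-0.15],[0,-6,0,0,0,-0.04],[0,-6,0,0,0,0],[0,0,0,0,0,0]]}
}}

```text
t: 11.28
position: [463.6, -21.7, 78.9]
ee_rot: [-0.254, 3.131, -0.0]
force: [0.1, 1.1, 0.1]
gripper_width: -0.002
gripper_force: 0.0
```

```bash
python3 go.py 513.5 17 80 3.305
```

```text
t 11.275 p [463.6 -21.7  78.9] q6 -0.37 F [0.1 1.1 0.1] yaw -2.98
d [-55.5  30.2  -1.1] r [-0.     0.001 -0.002]
```

{"name": "tcp_steps", "arguments": {
  "ticks": {"deltas": [[0,0,-20,0,0,0],[0,0,-40,0,0,0],[0,0,-30,0,0,0],[0,0,0,0,0,0]]}
}}

```text
t: 11.78
position: [465.0, -21.5, 171.0]
ee_rot: [-0.255, 3.126, -0.002]
force: [-0.0, 0.1, 0.4]
gripper_width: 0.004
gripper_force: 0.0
```

```bash
python3 go.py 495.5 130.5 100 3.305
python3 -c "
from h import *
b=cv2.resize(snap('side')['pixels'][205:325,260:360],None,fx=5,fy=5,interpolation=2)
cv2.imwrite('pics/a5.png',b)"
```

```text
t 11.775 p [465.  -21.5 171. ] q6 -0.37 F [-0.   0.1  0.4] yaw -2.979
d [-54.3 145.1  71. ] r [-0.002  0.005 -0.001]
```

View pics/a5.png

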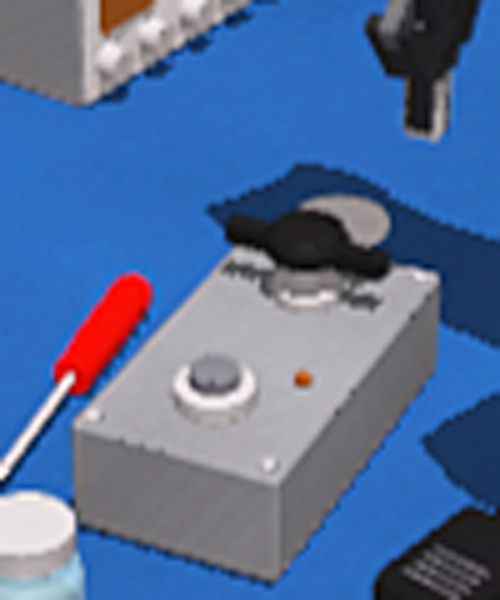

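The head is back up (top at crop row ~211 as at first), the wings are back along the box's x, and the box is unmoved. Now the re-arm button.

{"name": "tcp_steps", "arguments": {
  "ticks": {"deltas": [[-18,48,0,0,0,0],[-18,48,0,0,0,0],[-18.3,49,0,0,0,0],[0,0,35,0,0,0],[0,0,25,0,0,0],[0,0,11,0,0,0],[0,0,0,0,0,0]]}
}}

```text
t: 12.7
position: [492.3, 130.3, 96.7]
ee_rot: [0.254, -3.129, 0.0]
force: [-0.8, 0.7, 0.3]
gripper_width: 0.003
gripper_force: 0.0
```

```bash
python3 go.py 495.5 130.5 88 3.305
```

```text
t 12.7 p [492.3 130.3  96.7] q6 -0.05 F [-0.8  0.7  0.3] yaw -2.98
d [-3.2 -0.4  8.7] r [ 0.    -0.003 -0.001]
```

{"name": "tcp_steps", "arguments": {
  "ticks": {"deltas": [[-3,0,3,0,0,0],[0,0,3,0,0,0],[0,0,0,0,0,0]]}
}}

```text
t: 13.08
position: [496.5, 131.0, 92.0]
ee_rot: [-0.254, 3.131, 0.0]
force: [-0.2, 0.1, -0.4]
gripper_width: 0.004
gripper_force: 0.0
```

{"name": "tcp_steps", "arguments": {
  "ticks": {"deltas": [[0,0,2,0,0,0],[0,0,1.5,0,0,0],[0,0,0,0,0,0]]}
}}

```text
t: 13.45
position: [496.6, 131.0, 88.6]
ee_rot: [-0.254, 3.131, -0.0]
force: [-1.3, 0.5, 3.4]
gripper_width: 0.006
gripper_force: 1.5
```

{"name": "tcp_steps", "arguments": {
  "ticks": {"deltas": [[0,0,1,0,0,0],[0,0,0,0,0,0]]}
}}

```text
t: 13.7
position: [496.6, 131.0, 87.5]
ee_rot: [-0.254, 3.131, -0.0]
force: [0.0, -1.0, 3.6]
gripper_width: -0.0
gripper_force: 1.9
```

{"name": "tcp_steps", "arguments": {
  "ticks": {"deltas": [[0,0,1,0,0,0],[0,0,0.7,0,0,0],[0,0,0,0,0,0]]}
}}

```text
t: 14.08
position: [496.6, 131.0, 86.0]
ee_rot: [-0.254, 3.13, -0.0]
force: [-0.5, -0.5, 7.1]
gripper_width: -0.002
gripper_force: 3.6
```

{"name": "tcp_steps", "arguments": {
  "ticks": {"deltas": [[0,0,0.7,0,0,0],[0,0,0,0,0,0]]}
}}

```text
t: 14.32
position: [496.7, 131.0, 85.9]
ee_rot: [-0.254, 3.13, -0.0]
force: [-2.0, -1.1, 12.0]
gripper_width: 0.001
gripper_force: 6.3
```

{"name": "tcp_steps", "arguments": {
  "ticks": {"deltas": [[0,0,0.6,0,0,0],[0,0,0,0,0,0]]}
}}

```text
t: 14.58
position: [496.7, 131.0, 85.8]
ee_rot: [-0.254, 3.13, -0.0]
force: [-4.2, -1.7, 17.7]
gripper_width: -0.001
gripper_force: 8.6
```

The button is on its hard stop at z about 85.9, with the force rising. I'll let go and check.

{"name": "tcp_steps", "arguments": {
  "ticks": {"deltas": [[0,0,-5,0,0,0],[0,0,-30,0,0,0],[0,0,-50,0,0,0],[0,0,-50,0,0,0],[0,0,0,0,0,0],[0,0,0,0,0,0],[0,0,0,0,0,0]]}
}}

```text
t: 15.45
position: [494.9, 130.9, 217.4]
ee_rot: [0.254, -3.128, 0.0]
force: [0.8, -0.3, -1.3]
gripper_width: -0.004
gripper_force: 0.0
```

```bash
python3 -c "
from h import *
b=cv2.resize(snap('side')['pixels'][205:325,240:360],None,fx=5,fy=5,interpolation=2)
cv2.imwrite('pics/a6.png',b)"
```

```text
(no output)
```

View pics/a6.png

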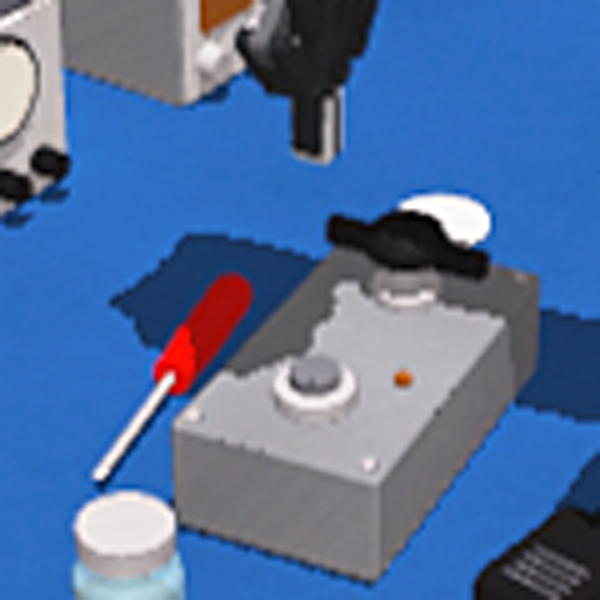

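The mushroom is up (crop (407,212)), the re-arm button is out (313,370), the box and bystanders are unmoved, and the gripper is clear.

```bash
python3 -c "
from plant import env, eyes, close_job
print(close_job())"
```

```text
the job is handed in; nothing more can be done
None
```

I handed the job in at about 15.5 s of robot time: the mushroom was pressed until it latched, twisted clockwise until it popped up and turned back, then the re-arm button was pressed fully in and released, with no visible movement of the box or the things around it; no verdict was returned.

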